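Suction on, sanding block held flush on a tilted steel face

TASK

Slide the bench's suction control along its track until its grip stands level with the little clip beside the track. Then pick up the sanding block by its wooden grip, tilt it to match the sloped steel face of the tilting fixture and press its sole flush on the middle of that face, its long side running straight up the slope, with a light push of about 10 N (no ramming), ready for the first stroke. Finish while still holding and pressing it there, with the suction left as you set it and the other tools left alone.

Things in the scene. Friction and masses are not known exactly. Their poses are not given: they have to be found in the camera images.
- suction (a joint): position of the suction control's grip along its track, m, 0 at one end to 0.120 at the other; it rubs with about 2 N and stays where it is left
- suction_top (a point): centre of the top of the suction control's grip: an upright grey block, 28 mm (x) by 20 mm (y) by 40 mm high, top 54 mm above the bench, on a fixed aluminium track 40 mm wide, 170 mm long and 14 mm high that lies along this frame's y axis. The grip slides along y; growing joint values go to +y
- clip_top (a point): centre of the top of the small fixed steel clip that marks the wanted position, 20 mm (x) by 8 mm (y) by 18 mm high, standing on the bench against the track's +x side, 30 mm (x) from its middle line; same axes as the track. The grip is level with it when both have the same place along y
- sander_grip (a point): centre of the wooden grip of the loose hand sanding block (0.2 to 0.33 kg): a plate 90 mm (x) by 60 mm (y) by 14 mm thick, aluminium with a thin black sole, on whose middle stands the wooden grip, 44 mm (x) by 22 mm (y), from 14 to 58 mm above the sole; this point is 36 mm above the sole. z points from the sole up through the grip
- sander_sole (a point): centre of the sanding block's flat underside (sole), same axes as the grip
- face (a point): centre of the sloped face of the tilting fixture, about 79 mm above the bench: a flat steel plate 140 mm (x, up the slope) by 110 mm (y, level), on a blue cast base (170 by 130 mm, fixed). z is the outward normal; it leans towards the robot's side, 9 to 29 degrees off vertical (varies). The tilt is locked; the plate sits on rubber cushions and gives about 1 mm per 3 N along z, 10 mm at most
- square: bystander: steel try square lying flat, 100 mm blade
- calculator: bystander: pocket calculator lying flat, 130 mm by 80 mm by 14 mm
- screwdriver: bystander: screwdriver lying on the bench
Mind the look-alikes: they are no part of the job. What is shaped like the part that bears sander_grip but green or red is not meant.

How it is judged:
By the outcome, as a careful person would: the job done as asked, in the order asked, and still so for the second after the job is handed in, while the arm keeps its last pose, push and grip.
It also fails if it takes over 51 s, if anything falls off the work surface, if the arm or the gripper's body presses on something with over 40 N, if the wrist force passes 120 N, or if a joint passes its speed limit or range.

ROBOT

A 6-joint arm with a two-finger parallel gripper is mounted at the origin on the work surface. World frame = base frame: x ahead of the robot, y to its left, z up, the work surface at z = 0. Lengths are in mm, angles in rad, forces in N, time in s.
With the tool pointing down it reaches from about 275 to 750 mm from the base axis. Payload 10.2 kg.
Tool frame: the origin (TCP) lies at the very end of the fingers, on their centre line; the grasp point (between the pads) lies 19 mm behind it; z points along the fingers, y is the line along which they close (so a half turn about z gives the same grasp; the last joint's range is limited). The gripper opens to 85 mm and grips with 20 to 120 N. Pads are 22 mm wide; open, the fingers measure 114 mm over their backs; the gripper's body (76 mm by 85 mm) begins 54 mm behind the grasp point. The pads swing forward as they close: fully open they stand 13 mm farther back than shut.
Start: joints at [-1.34, 0.313, 1.498, -0, 1.331, -0.223], TCP at [230.14, -471.876, 231.294] pointing down, gripper open.
Joint ranges: [-2.94, 2.94], [-0.97, 2.17], [0.19, 2.56], [-1.23, 4.37], [0.02, 3.11], [-2.88, 2.88]. Speed limits (rad/s): [2.39, 2.39, 3.01, 3.14, 3.14, 3.14].

INTERFACE

Orientations are given as a unit quaternion [w, x, y, z].
In Python, from rig import ctrl gives the robot as it stands.
- The arm moves only by the tool step_arm, never from a script. Its argument "increments" is a list of rows, each a list of 3 entries, a list of its own where there are three numbers: the shift along the tool's x, y, z in cm, then the turn, a rotation vector about the tool's x, y, z in degrees, then the opening in per cent of the stroke, from 0 (shut) to 100 (fully open). A call has 1 to 8 rows; each row is the pose to reach, as a shift and turn from the pose commanded when the call began, along the tool's axes at that moment; what a row does not reach only later rows make up. A row lasts 1/8 s, in which the tool goes at most 62.5 mm and 10.7 degrees, less where a joint would pass 70% of its speed; a pose out of reach is approached as far as the arm can. A call with a gripper value outside its range is refused whole. The fingers move at their own pace and stop on an object; "squeeze" is the grip in N (left out, the last holds). Time passes only in rows, so rows that repeat a pose let the fingers close. It gives the time, the measured TCP pose, the force, the opening and the grip force at its end, in the units of the state.
- ctrl.sense(): the state, without advancing time (a new reading comes with each control period).
- ctrl.capture(name): name is "side" or "top"; returns a dict with "img" (400x640x3 uint8, red, green, blue), "fx", "fy", "cx", "cy" (pixels), "extrinsics" (4x4, takes a point from camera to world coordinates). Camera axes: x right, y down, z forward; pixel columns grow to the right and rows downward; lengths in mm; the calibration is good to about 2 mm. A picture is of the moment at which its call begins. There is no depth.
- ctrl.finish_job(): hands the job in; it is judged then, once.
The state is a dict: "time_s": time; "joints": joint angles; "dq": joint speeds; "tau": joint torques, N m; "eef_pos": TCP position; "ee_rot": TCP orientation; "force": force on the tool from outside, world axes, zero at the start; "wrist_torque": the same for the moment, N m; "grip_width": opening from 0.0 (shut) to 1.0 (fully open); "grip_force": force on a finger pad.
Only numpy, scipy, OpenCV 4.12 (cv2) and the standard library are available. Lean on these libraries where they do the work, as an engineer would, in place of code of your own. Each camera call takes 0.05 s, during which the arm holds its last target. There are 200 camera calls.

## Working session

There is one attempt and no reset: what is moved stays moved. The work goes in short steps, Python scripts to look and compute and a tool call to move; the robot and the scene stay as the last step left them, time stands still between calls to the robot, and variables do not carry over. Pictures are saved under pics/ and viewed, at most 10 in all, crops included, and the job is handed in when it is done.

Besides the shell and the picture viewer there is one more tool, called after "Call:" as name(argument=value, ...) on one line, values as JSON. step_arm: Moves the arm, as the interface text tells. Its arguments: {"type":"object","properties":{"increments":{"type":"array"},"squeeze":{"type":"number"}},"required":["increments"]}

```bash
mkdir -p pics; ls; python3 - <<'E'
from rig import ctrl
import cv2,numpy as np
s=ctrl.sense(); print(s['time_s'],s['eef_pos'],s['ee_rot'],s['force'],s['grip_width'])
for n in('top','side'):
    c=ctrl.capture(n); cv2.imwrite(f'pics/{n}0.png',c['img'][:,:,::-1]); np.savez(f'{n}0.npz',**c)
    print(n,c['fx'],c['cx'],c['cy'],np.round(c['extrinsics'],3).tolist())
E
```

```text
pics
0.0 [ 230.07245702 -471.61660648  230.71078917] [-6.55157226e-04  9.74366779e-01  2.24964333e-01 -1.01128564e-05] [ 5.93133778e-04  4.99281725e-01 -6.55654680e-01] 0.9999922067889617
top 442.9710708622297 311.6170533941862 198.8423325824034 [[0.026, -0.995, 0.096, 480.262], [-1.0, -0.025, 0.014, 56.626], [-0.012, -0.096, -0.995, 916.899], [0.0, 0.0, 0.0, 1.0]]
side 432.63645804793674 318.7915158837422 202.0795779366667 [[-0.992, -0.075, 0.102, 450.206], [-0.126, 0.661, -0.74, 844.223], [-0.012, -0.747, -0.665, 771.835], [0.0, 0.0, 0.0, 1.0]]
```

View pics/top0.png

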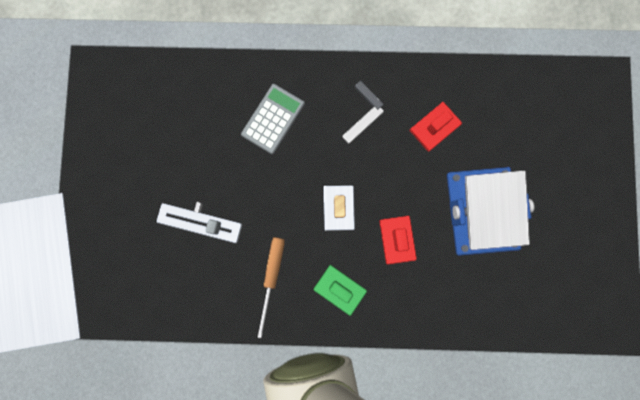

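View pics/side0.png

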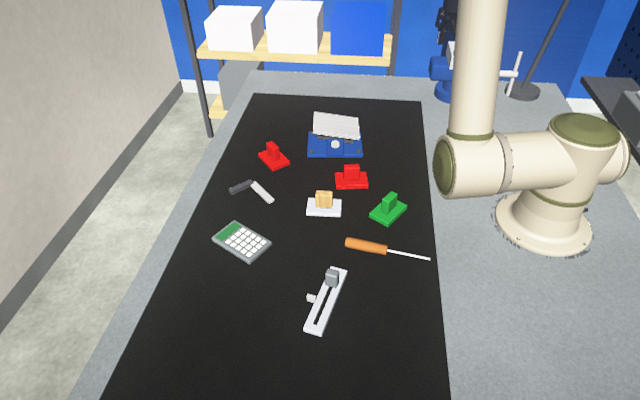

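The top view shows the track at about (199,222), with its grip at (213,227) and the clip at (198,207). The sander with the wooden grip is at (339,207) and the fixture face at (497,210). The side view shows the same things: track (326,300), sander (323,205), face (336,126). Next I'll look at enlarged crops.

```bash
python3 - <<'E'
import cv2,numpy as np
t=cv2.imread('pics/top0.png');s=cv2.imread('pics/side0.png')
def crop(im,x,y,w,h,k): return cv2.resize(im[y:y+h,x:x+w],None,fx=k,fy=k,interpolation=cv2.INTER_CUBIC)
# top row: track(top) 100x75 x4 ; fixture top ; bottom row side
a=crop(t,150,190,100,75,4);b=crop(t,442,160,100,75,4)
b=crop(t,440,160,100,100,3);b=cv2.copyMakeBorder(b,0,0,50,50,0)
c=crop(s,290,260,67,80,3.75);d=crop(s,290,105,90,60,4);e=crop(s,300,185,50,36,4);
M=np.zeros((600,800,3),np.uint8)
M[:300,:400]=a;M[:300,400:800]=b;M[300:600,:c.shape[1]]=c[:300];M[300:540,255:615]=d;M[300:444,600:800]=e
f=crop(t,317,182,45,37,4);M[450:598,620:800]=f
cv2.imwrite('pics/m.png',M)
E
```

```text
(no output)
```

View pics/m.png

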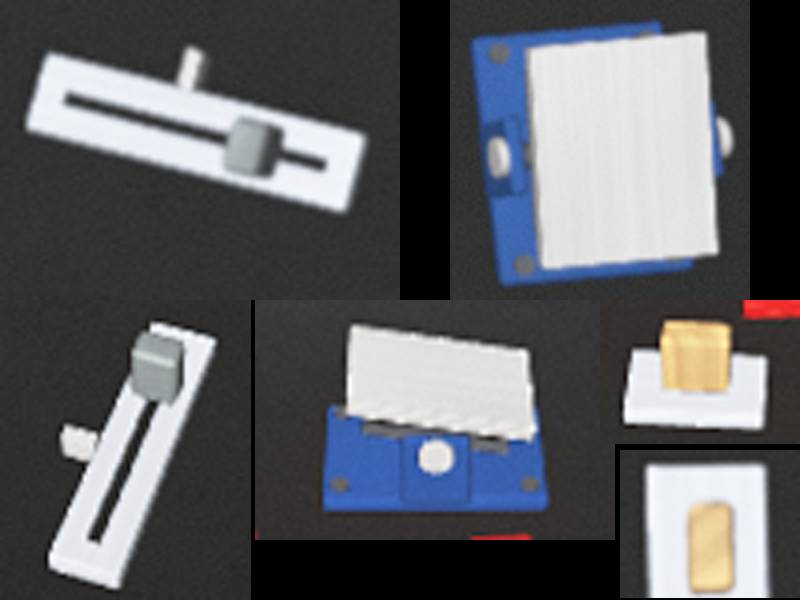

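The crops show the following, in crop pixels:
- **Track:** clean corners, with the grip top at about (248,145) and the clip at (195,60).
- **Fixture:** the plate's high edge is towards +x (left in the side view).
- **Sander:** the long side and the grip run roughly along world x.

Next I'll measure these with masks.

```bash
cat > h.py <<'E'
import cv2,numpy as np
def load(f):
    c=np.load(f); return {k:c[k] for k in c.files}
def ray(c,p):
    E=c['extrinsics']; d=np.array([(p[0]-c['cx'])/c['fx'],(p[1]-c['cy'])/c['fy'],1.]); return E[:3,3],E[:3,:3]@d
def onz(c,p,z):
    o,d=ray(c,p); return o+d*(z-o[2])/d[2]
def proj(c,X):
    E=c['extrinsics']; q=E[:3,:3].T@(np.asarray(X,float)-E[:3,3]); return np.array([c['fx']*q[0]/q[2]+c['cx'],c['fy']*q[1]/q[2]+c['cy']])
def tri(c1,p1,c2,p2):
    o1,d1=ray(c1,p1);o2,d2=ray(c2,p2)
    s=np.linalg.lstsq(np.c_[d1,-d2],o2-o1,rcond=None)[0]
    a,b=o1+d1*s[0],o2+d2*s[1]; return (a+b)/2,np.linalg.norm(a-b)
def blobs(c,cond,box,amin=20):
    x,y,w,h=box; im=c['img'][y:y+h,x:x+w]; k=6
    im=cv2.resize(im,None,fx=k,fy=k,interpolation=cv2.INTER_CUBIC)
    hsv=cv2.cvtColor(im,cv2.COLOR_RGB2HSV); m=cond(hsv.astype(int)).astype(np.uint8)
    cs,_=cv2.findContours(m,cv2.RETR_EXTERNAL,cv2.CHAIN_APPROX_NONE)
    f=lambda q:(np.asarray(q,float).reshape(-1,2)+.5)/k-.5+[x,y]
    return [(cv2.contourArea(q)/k/k,f(q)) for q in cs if cv2.contourArea(q)>amin*k*k]
def quad(pts):
    h=cv2.convexHull(pts.astype(np.float32))
    return cv2.approxPolyN(h,4,ensure_convex=True).reshape(-1,2)
E
python3 - <<'E'
from h import *
np.set_printoptions(precision=1,suppress=True)
T,S=load('top0.npz'),load('side0.npz')
white=lambda h:(h[...,2]>140)&(h[...,1]<60)
grey=lambda h:(h[...,2]>85)&(h[...,2]<190)
wood=lambda h:(h[...,1]>60)&(h[...,2]>120)
for n,c,bx in(('trackT',T,(150,190,100,60)),('trackS',S,(290,260,67,80)),('faceT',T,(440,160,100,100)),('faceS',S,(290,105,90,60)),('sandT',T,(315,180,48,55)),('sandS',S,(300,185,46,36))):
    for a,p in blobs(c,white,bx,20): print(n,round(a),quad(p).tolist(), p.min(0),p.max(0))
for n,c,bx in(('woodT',T,(315,180,48,55)),('woodS',S,(300,185,48,36))):
    for a,p in blobs(c,wood,bx): print(n,a,quad(p).tolist(),cv2.minAreaRect(p.astype(np.float32)))
for n,c,bx in(('gripT',T,(203,216,22,20)),('gripS',S,(322,265,18,26))):
    im=c['img'][bx[1]:bx[1]+bx[3],bx[0]:bx[0]+bx[2]].mean(2).astype(int); print(n);print('\n'.join(' '.join('%3d'%v for v in r) for r in im))
E
```

```text
trackT 1710 [[241.2241668701172, 223.75302124023438], [235.9317626953125, 242.9982147216797], [155.4346466064453, 221.8538055419922], [165.91305541992188, 185.17904663085938]] [156.2 201.6] [240.8 242.4]
trackS 1420 [[347.7288513183594, 269.7010192871094], [320.95745849609375, 336.9027099609375], [302.1820373535156, 331.22064208984375], [309.4097595214844, 259.7047119140625]] [302.6 265.8] [346.9 336.4]
faceT 76 [[459.4166564941406, 217.29165649414062], [452.7431335449219, 218.96005249023438], [452.0653381347656, 206.7589874267578], [459.4166564941406, 203.0833282470703]] [452.2 205.4] [459.4 218.2]
faceT 42 [[532.2988891601562, 199.72048950195312], [534.7872314453125, 210.9166717529297], [529.906005859375, 210.9166717529297], [528.08154296875, 198.66624450683594]] [528.4 198.9] [533.6 210.9]
faceT 4459 [[529.1925659179688, 244.9517364501953], [468.95123291015625, 249.6234893798828], [464.06634521484375, 175.46141052246094], [525.1139526367188, 168.9866485595703]] [464.8 170.2] [528.9 249.2]
faceS 56 [[339.0833435058594, 139.75], [339.0833435058594, 147.13092041015625], [330.58334350
[... 4453 characters left out ...]
 159 157 157 157 156 158 159 158 154 142  92  61 222
 44 182 193 151 151 159 157 159 158 158 158 159 157 154 139  92  77 224
 94 225 226 159 147 155 154 156 157 156 156 159 162 151 137  88 136 231
173 233 238 182 153 152 155 158 159 157 157 155 156 152 132  97 203 238
219 238 235 217 208 181 154 148 162 161 158 156 161 150 127 147 232 239
238 235 232 235 239 227 187 121 131 133 133 155 159 147 140 207 236 238
239 232 231 231 236 242 198  90  29  41 127 193 181 151 192 232 237 239
235 230 232 233 238 235 139  46  38  50 193 234 223 200 231 236 237 229
232 231 233 235 239 194  86  39  33 122 224 234 234 235 235 236 237 192
231 232 232 237 235 136  44  38  50 195 231 234 233 233 235 235 234 165
```

```bash
python3 - <<'E'
from h import *
np.set_printoptions(precision=1,suppress=True)
T,S=load('top0.npz'),load('side0.npz')
white=lambda h:(h[...,2]>140)&(h[...,1]<60)
def line(p): 
    v=cv2.fitLine(p.astype(np.float32),cv2.DIST_HUBER,0,.01,.01).ravel(); return v
def inter(a,b):
    s=np.linalg.solve(np.c_[a[:2],-b[:2]],b[2:]-a[2:]); return a[2:]+a[:2]*s[0]
def refine(p,q):
    # p contour, q rough corners in order; fit a line to each side
    L=[]
    for i in range(4):
        a,b=q[i],q[(i+1)%4]; u=(b-a)/np.linalg.norm(b-a); t=(p-a)@u; d=abs((p-a)@[-u[1],u[0]]); n=np.linalg.norm(b-a)
        L.append(line(p[(t>.12*n)&(t<.88*n)&(d<2)]))
    return np.array([inter(L[i-1],L[i]) for i in range(4)])
tk=max(blobs(T,white,(150,190,100,60)),key=lambda b:b[0])[1]
q=refine(tk,np.array([[161.7,203.3],[241.2,223.5],[236.2,243],[156.4,222.4]]))
W=np.array([onz(T,p,14) for p in q]); print('trackT',q,W); c=W.mean(0)
yv=(W[0]-W[1]+W[3]-W[2]); yv/=np.linalg.norm(yv); print('c',c,'len',np.linalg.norm(W[0]-W[1]),np.linalg.norm(W[1]-W[2]),'y',yv,'yaw',np.degrees(np.arctan2(-yv[0],yv[1])))
xv=np.array([yv[1],-yv[0],0])
tks=max(blobs(S,white,(290,260,67,80)),key=lambda b:b[0])[1]
# clip top: top crop (4x) corner guesses, side crop (3.75x)
g,gs=np.array([210.6,226]),np.array([331.6,272.5])
P,e=tri(T,g,S,gs); print('grip tri',P,e,'z54',onz(T,g,54),onz(S,gs,54))
for R in (onz(T,g,54),onz(S,gs,54)): print(' grip y rel track',(R-c)@yv,(R-c)@xv)
for nm,C,bx in(('T',T,(190,198,16,18)),('S',S,(302,290,16,20))):
    im=C['img'][bx[1]:bx[1]+bx[3],bx[0]:bx[0]+bx[2]].mean(2).astype(int); print(nm);print('\n'.join(' '.join('%3d'%v for v in r) for r in im))
# predicted clip top corners at y=0..60
for yy in(10,15,20): 
  X=c+xv*30+yv*yy; X[2]=18; print(yy,proj(T,X),proj(S,X))
ft=max(blobs(T,white,(440,160,100,100)),key=lambda b:b[0])[1]; fs=max(blobs(S,white,(290,105,90,60)),key=lambda b:b[0])[1]
qt=refine(ft,quad(ft)); qs=refine(fs,quad(fs)); print(qt,qs)
# order: T quad BR,BL,TL,TR. far edge(+x)=top rows
st=sorted(qt,key=lambda p:p[1]); hi=sorted(st[:2],key=lambda p:p[0]); lo=sorted(st[2:],key=lambda p:p[0])
# +y = left in T. side: near(+y)= lower row, +x = left
ss=sorted(qs,key=lambda p:p[0]); L=sorted(ss[:2],key=lambda p:p[1]); R=sorted(ss[2:],key=lambda p:p[1])
prs=[(hi[0],L[1]),(hi[1],L[0]),(lo[1],R[0]),(lo[0],R[1])]
F=np.array([tri(T,a,S,b)[0] for a,b in prs]); print(F,[tri(T,a,S,b)[1] for a,b in prs])
fc=F.mean(0); x=(F[0]+F[1]-F[2]-F[3]);y=(F[0]+F[3]-F[1]-F[2]); print(fc,np.linalg.norm(x)/2,np.linalg.norm(y)/2)
n=np.cross(x,y);n/=np.linalg.norm(n);print('n',n,'tilt',np.degrees(np.arccos(n[2])),'upslope az',np.degrees(np.arctan2(x[1],x[0])),'lvl',np.degrees(np.arctan2(y[1],y[0])))
sd=max(blobs(T,white,(315,180,48,55)),key=lambda b:b[0])[1]; q=refine(sd,quad(sd)); W=np.array([onz(T,p,14) for p in q]); print('sand',q,W,W.mean(0))
for a,b in((0,1),(1,2)): d=W[a]-W[b]; print(np.linalg.norm(d),np.degrees(np.arctan2(d[1],d[0])))
E
```

```text
trackT [[161.3 202.5]
 [241.2 223.2]
 [235.9 242.8]
 [155.6 221.7]] [[552.  378.2  14. ]
 [513.6 211.9  14. ]
 [473.6 221.1  14. ]
 [512.2 387.6  14. ]]
c [512.9 299.7  14. ] len 170.66629260268144 41.06945021615412 y [0.2 1.  0. ] yaw -13.02835105577794
grip tri [505.2 264.4  54.9] 0.034590176620592696 z54 [505.2 264.6  54. ] [505.2 263.7  54. ]
 grip y rel track -35.8734218873836 0.4707683653875224
 grip y rel track -36.766115365588114 0.684594417190303
T
 48  49  50  51  52  47  50  45  51  47  53  50  47  49  49  50
 49  49  49  48  52  46  47  48  46  45  50  43  46  48  49  48
 50  51  50  51  48  53  48  49  47  51  49  51  51  50  46  45
 50  51  49  49  48  52  72 100  90  62  49  49  47  47  51  51
 52  51  51  50  50  65 126 184 169 129  82  56  53  50  48  49
 53  54  47  49  44  84 165 226 228 202 134  78  56  51  47  51
 49  53  51  47  45 103 189 231 236 227 152  88  66  52  48  52
 51  48  47  49  54 122 206 234 233 207 136  89  67  51  52  52
 46  48  50  46  64 140 221 235 229 175 113  82  64  52  47  50
 47  50  50  49  87 171 227 237 230 159  99  78  56  50  49  4
[... 1940 characters left out ...]
9 170.1]] [[357.6 117.2]
 [360.  140.1]
 [312.4 133.3]
 [313.  110.7]]
[[ 612.3 -219.3   83.2]
 [ 624.2 -327.9   95. ]
 [ 486.4 -343.    72. ]
 [ 473.4 -236.1   58.5]] [np.float64(0.11003910839280254), np.float64(1.7189117963249367), np.float64(2.095842518844154), np.float64(0.056591338023301935)]
[ 549.1 -281.6   77.2] 141.26704036450766 109.17784409157035
n [-0.2  0.1  1. ] tilt 11.691370330863355 upslope az 6.5904906843338855 lvl 96.59742348451081
sand [[354.  229.3]
 [324.2 229.8]
 [322.7 185.4]
 [352.7 185. ]] [[507.3 -18.1  14. ]
 [504.6  42.4  14. ]
 [595.4  47.5  14. ]
 [597.9 -14.   14. ]] [551.3  14.4  14. ]
60.57626848822814 -87.44613098553054
91.01979911585265 -176.80251289648677
```

```bash
cat >> h.py <<'E'
from scipy.spatial.transform import Rotation as Ro
def R_tool(psi,n=(0,0,1)):
    """tool z = -n, tool x along azimuth psi (deg) projected on the plane normal to n"""
    n=np.array(n,float);n/=np.linalg.norm(n); x=np.array([np.cos(np.radians(psi)),np.sin(np.radians(psi)),0]); x=x-n*(x@n); x/=np.linalg.norm(x)
    return np.c_[x,np.cross(-n,x),-n]
def go(s,P,R):
    q=s['ee_rot']; R0=Ro.from_quat([q[1],q[2],q[3],q[0]]).as_matrix()
    print('cm',np.round(R0.T@(np.array(P)-s['eef_pos'])/10,2),'deg',np.round(Ro.from_matrix(R0.T@R).as_rotvec(degrees=True),1))
E
python3 - <<'E'
from h import *; from rig import ctrl
S=load('side0.npz'); im=S['img'].astype(int)
for c in (316,328,340,352): print(c,[tuple(im[r,c]) [0] for r in range(106,146)])
for c in (340,): print(c,[tuple(im[r,c].tolist()) for r in range(124,146)])
s=ctrl.sense(); go(s,[505,264.2,120],R_tool(-13))
E
```

```text
316 [np.int64(59), np.int64(58), np.int64(60), np.int64(54), np.int64(47), np.int64(136), np.int64(217), np.int64(225), np.int64(225), np.int64(230), np.int64(230), np.int64(228), np.int64(227), np.int64(229), np.int64(230), np.int64(228), np.int64(227), np.int64(228), np.int64(229), np.int64(228), np.int64(227), np.int64(228), np.int64(228), np.int64(227), np.int64(231), np.int64(238), np.int64(230), np.int64(208), np.int64(113), np.int64(44), np.int64(56), np.int64(64), np.int64(61), np.int64(60), np.int64(59), np.int64(59), np.int64(61), np.int64(61), np.int64(61), np.int64(57)]
328 [np.int64(62), np.int64(62), np.int64(56), np.int64(58), np.int64(57), np.int64(56), np.int64(53), np.int64(164), np.int64(232), np.int64(224), np.int64(225), np.int64(227), np.int64(228), np.int64(228), np.int64(226), np.int64(226), np.int64(228), np.int64(227), np.int64(226), np.int64(226), np.int64(226), np.int64(225), np.int64(224), np.int64(227), np.int64(227), np.int64(224), np.int64(222), np.int64(228), np.int64(230), np.int64(192), np.int64(79), np.int64(104), np.int64(93), np.int64(65), np.int
[... 968 characters left out ...]
4(228), np.int64(225), np.int64(225), np.int64(222), np.int64(224), np.int64(221), np.int64(220), np.int64(222), np.int64(221), np.int64(230), np.int64(234), np.int64(226), np.int64(212), np.int64(160), np.int64(109), np.int64(109), np.int64(121), np.int64(99), np.int64(57), np.int64(54)]
340 [(226, 224, 222), (226, 224, 222), (225, 220, 220), (225, 222, 222), (227, 224, 223), (220, 219, 218), (222, 219, 219), (223, 221, 220), (224, 222, 220), (229, 228, 228), (230, 228, 228), (223, 220, 219), (239, 238, 236), (223, 219, 215), (78, 87, 115), (62, 97, 170), (55, 99, 188), (53, 94, 177), (57, 94, 171), (61, 94, 163), (69, 102, 172), (59, 97, 170)]
cm [ 56.97 -54.07  11.15] deg [-0.1  0.  39. ]
```

```bash
python3 - <<'E'
import cv2
s=cv2.imread('pics/side0.png')[104:162,298:376]
cv2.imwrite('pics/f.png',cv2.resize(s,None,fx=10,fy=10,interpolation=cv2.INTER_NEAREST))
E
```

```text
(no output)
```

View pics/f.png

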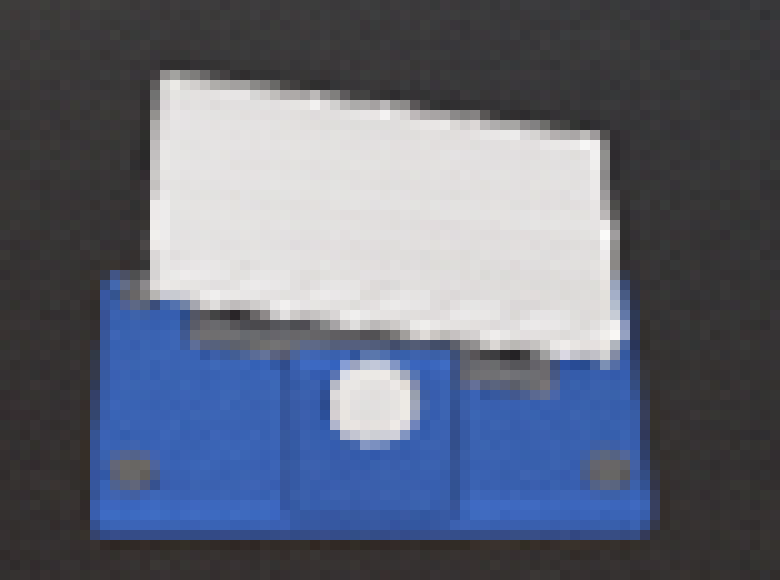

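The face crop shows a plate about 3 px thick along its near edge. That lowered the two near corners I triangulated, while the far edge is clean, so the tilt is about 10°. Now I'll move over the suction grip.

Call:
step_arm(increments=[[[57, -54.1, 11.1], [0, 0, 39], 100], [[57, -54.1, 11.1], [0, 0, 39], 100], [[57, -54.1, 11.1], [0, 0, 39], 100], [[57, -54.1, 11.1], [0, 0, 39], 100], [[57, -54.1, 11.1], [0, 0, 39], 100], [[57, -54.1, 11.1], [0, 0, 39], 100], [[57, -54.1, 11.1], [0, 0, 39], 100], [[57, -54.1, 11.1], [0, 0, 39], 100]])

```text
time_s: 1.1
eef_pos: [402.5, -10.2, 161.8]
ee_rot: [0.0, 0.994, -0.113, 0.0]
force: [1.6, -1.7, 0.8]
grip_width: 0.999
grip_force: 0.0
```

```bash
python3 - <<'E'
from h import *; from rig import ctrl
np.set_printoptions(precision=1,suppress=True)
T=load('top0.npz')
W=np.array([onz(T,p,z) for p,z in(((464.4,175.4),91),((524.9,170.1),91),((528.8,244.5),67),((469.4,249.2),67))])
x=W[0]+W[1]-W[2]-W[3];y=W[0]+W[3]-W[1]-W[2]
print(W.mean(0),np.linalg.norm(x)/2,np.linalg.norm(y)/2,np.degrees(np.arctan2(x[1],x[0])),np.degrees(np.arctan2(y[1],y[0]))-90)
s=ctrl.sense(); print(s['time_s'],s['eef_pos'],s['joints']); go(s,[505,264.2,120],R_tool(-13))
E
```

```text
[ 548.5 -281.3   79. ] 141.01364597638357 113.30515206973179 6.651240511456497 6.240277374899662
1.1 [402.5 -10.2 161.8] [-0.3  0.1  1.9 -0.   1.1  1.5]
cm [  3.8 -29.1   4.2] deg [ 0. -0. -0.]
```

Call:
step_arm(increments=[[[3.8, -29.1, 4.2], [0, 0, 0], 100], [[3.8, -29.1, 4.2], [0, 0, 0], 100], [[3.8, -29.1, 4.2], [0, 0, 0], 100], [[3.8, -29.1, 4.2], [0, 0, 0], 100], [[3.8, -29.1, 4.2], [0, 0, 0], 100], [[3.8, -29.1, 4.2], [0, 0, 0], 100], [[3.8, -29.1, 4.2], [0, 0, 0], 100]])

```text
time_s: 1.98
eef_pos: [504.3, 262.3, 119.7]
ee_rot: [0.0, 0.994, -0.113, -0.0]
force: [0.2, 0.0, 0.2]
grip_width: 1.003
grip_force: 0.0
```

```bash
python3 - <<'E'
from h import *; from rig import ctrl
s=ctrl.sense(); print(s['time_s'],s['eef_pos'],s['force']); go(s,[505,264.2,25],R_tool(-13))
E
```

```text
1.975 [504.27011416 262.30780298 119.70533245] [0.21478261 0.02616135 0.23782806]
cm [ 0.04 -0.21  9.47] deg [0. 0. 0.]
```

Call:
step_arm(increments=[[[0.05, -0.1, 5], [0, 0, 0], 70], [[0.05, -0.2, 9.4], [0, 0, 0], 60], [[0.05, -0.2, 9.4], [0, 0, 0], 20], [[0.05, -0.2, 9.4], [0, 0, 0], 10], [[0.05, -0.2, 9.4], [0, 0, 0], 10], [[0.05, -0.2, 9.4], [0, 0, 0], 10], [[0.05, -0.2, 9.4], [0, 0, 0], 10]], squeeze=20)

```text
time_s: 2.85
eef_pos: [506.4, 264.9, 27.6]
ee_rot: [-0.001, 0.994, -0.113, 0.001]
force: [-0.6, -1.6, 6.9]
grip_width: 0.229
grip_force: 26.6
```

```bash
python3 - <<'E'
from h import *; from rig import ctrl
s=ctrl.sense(); print(s['time_s'],s['eef_pos'],s['force'],s['grip_width'],s['grip_force'])
c=np.array([512.9,299.7,0]);a=np.radians(-13.03);y=np.array([-np.sin(a),np.cos(a),0]);x=np.array([np.cos(a),np.sin(a),0]);d=s['eef_pos']-c;print(d@x,d@y)
E
```

```text
2.85 [506.41567817 264.87265312  27.59178299] [-0.61363804 -1.57312981  6.85044904] 0.22915068388876014 26.557531356811523
1.5348510394889554 -35.39258047768023
```

Call:
step_arm(increments=[[[0, -1, 0], [0, 0, 0], 10], [[0, -2, 0], [0, 0, 0], 10], [[0, -3, 0], [0, 0, 0], 10], [[0, -4, 0], [0, 0, 0], 10], [[0, -4.6, 0], [0, 0, 0], 10], [[0, -4.6, 0], [0, 0, 0], 10], [[0, -4.6, 0], [0, 0, 0], 10]])

```text
time_s: 3.72
eef_pos: [516.9, 310.4, 27.6]
ee_rot: [-0.001, 0.994, -0.113, 0.002]
force: [0.0, 2.4, 5.2]
grip_width: 0.228
grip_force: 26.5
```

```bash
python3 - <<'E'
from h import *; from rig import ctrl
s=ctrl.sense(); print(s['time_s'],s['eef_pos'],s['force'],s['grip_width'],s['grip_force'])
c=np.array([512.9,299.7,0]);a=np.radians(-13.03);y=np.array([-np.sin(a),np.cos(a),0]);x=np.array([np.cos(a),np.sin(a),0]);d=s['eef_pos']-c;print(d@x,d@y)
E
```

```text
3.725 [516.88184524 310.39494823  27.59269342] [3.78480152e-03 2.37417468e+00 5.15028481e+00] 0.2280984243171001 26.4682075381279
1.468025385860531 11.317327895768162
```

Call:
step_arm(increments=[[[0, 0, 0], [0, 0, 0], 35], [[0, 0, 0], [0, 0, 0], 45], [[0, 0, -2], [0, 0, 0], 60], [[0, 0, -8], [0, 0, 0], 70], [[0, 0, -12], [0, 0, 0], 80], [[0, 16, -13], [0, 0, -8], 80], [[0, 16, -13], [0, 0, -8], 80], [[0, 16, -13], [0, 0, -8], 80]])

```text
time_s: 4.72
eef_pos: [479.1, 151.4, 156.2]
ee_rot: [0.0, 0.999, -0.044, -0.0]
force: [0.2, 0.1, 0.6]
grip_width: 0.799
grip_force: 0.0
```

```bash
python3 - <<'E'
from h import *; from rig import ctrl
s=ctrl.sense(); print(s['time_s'],s['eef_pos'],s['grip_width'])
t=ctrl.capture('top'); np.savez('top1.npz',**t);t=t['img'];S=ctrl.capture('side');np.savez('side1.npz',**S);S=S['img']
a=cv2.resize(t[190:250,150:250,::-1],None,fx=7,fy=7,interpolation=cv2.INTER_CUBIC)[:300,:400] if 0 else cv2.resize(t[190:250,150:250,::-1],(660,396),interpolation=cv2.INTER_CUBIC)
cv2.imwrite('pics/t1.png',a); cv2.imwrite('pics/s1.png',cv2.resize(S[255:345,290:360,::-1],(420,540),interpolation=cv2.INTER_CUBIC))
E
```

```text
4.725 [479.0838416  151.42748878 156.2424666 ] 0.798745917766041
```

View pics/t1.png

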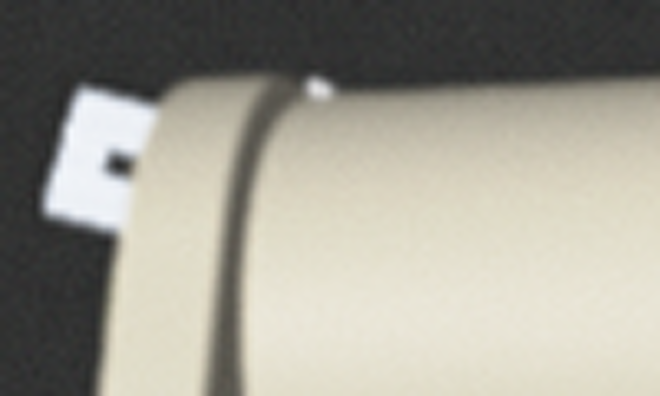

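View pics/s1.png

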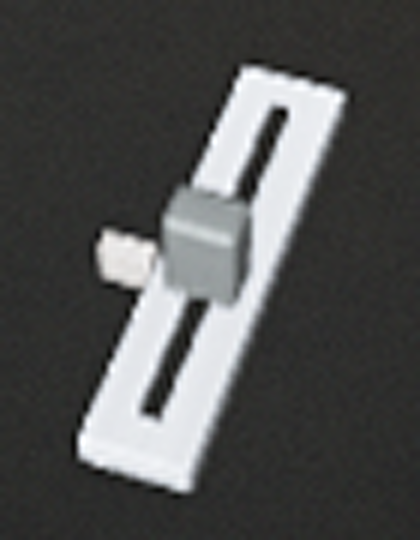

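The arm hides the grip in the top view. The side view shows the grip next to the clip. I'll move on to above the sander and check from there.

```bash
python3 - <<'E'
from h import *; from rig import ctrl
go(ctrl.sense(),[551.7,14,120],R_tool(2.9))
E
```

```text
cm [ 8.43 13.    3.64] deg [ 0.   0.  -8.1]
```

Call:
step_arm(increments=[[[8.4, 13, 3.6], [0, 0, -8], 80], [[8.4, 13, 3.6], [0, 0, -8], 80], [[8.4, 13, 3.6], [0, 0, -8], 80], [[8.4, 13, 3.6], [0, 0, -8], 80], [[8.4, 13, 3.6], [0, 0, -8], 80]])

```text
time_s: 5.45
eef_pos: [552.1, 17.8, 119.9]
ee_rot: [-0.0, 1.0, 0.027, -0.0]
force: [-0.8, 0.7, 0.5]
grip_width: 0.803
grip_force: 0.0
```

```bash
python3 - <<'E'
from h import *; from rig import ctrl
np.set_printoptions(precision=1,suppress=True)
s=ctrl.sense(); print(s['time_s'],s['eef_pos']); go(s,[551.7,14,20],R_tool(2.9))
T=ctrl.capture('top'); np.savez('top1.npz',**T);S=load('side1.npz')
c=np.array([512.9,299.7,0]);a=np.radians(-13.03);y=np.array([-np.sin(a),np.cos(a),0]);x=np.array([np.cos(a),np.sin(a),0])
def col(C,X0,X1,n):
    for f in np.linspace(0,1,n):
        p=proj(C,X0+(X1-X0)*f); yield cv2.getRectSubPix(C['img'],(1,1),(float(p[0]),float(p[1]))).astype(int).mean()
# intensity along y: clip top (x=34,z=18) and grip top (x=0,z=54)
for nm,C in(('T',T),('S',S)):
  for lab,xx,z in(('clip',30,18),('clip',34,18),('grip',-6,54),('grip',6,54)):
    X0=c+x*xx+[0,0,z]-y*10; print(nm,lab,xx,[int(v) for v in col(C,X0,X0+y*40,41)])
cv2.imwrite('pics/t2.png',cv2.resize(T['img'][190:250,150:250,::-1],(660,396),interpolation=cv2.INTER_CUBIC))
E
```

```text
5.45 [552.1  17.8 119.9]
cm [-0.1  0.4 10. ] deg [-0.   0.   0.1]
T clip 30 [50, 49, 49, 50, 50, 51, 50, 49, 50, 52, 57, 66, 76, 85, 95, 123, 152, 186, 220, 231, 235, 233, 227, 209, 176, 138, 97, 64, 53, 47, 49, 51, 49, 47, 49, 51, 51, 50, 50, 51, 51]
T clip 34 [50, 50, 51, 52, 53, 52, 48, 47, 49, 52, 57, 63, 73, 83, 100, 118, 151, 186, 211, 228, 234, 234, 226, 210, 183, 141, 101, 73, 49, 48, 48, 48, 48, 49, 49, 48, 47, 46, 47, 48, 49]
T grip -6 [235, 222, 206, 163, 120, 92, 68, 65, 64, 67, 69, 75, 83, 99, 118, 136, 153, 162, 169, 172, 174, 175, 176, 177, 178, 179, 182, 184, 186, 189, 194, 203, 218, 229, 235, 239, 239, 239, 240, 240, 239]
T grip 6 [218, 210, 185, 148, 116, 87, 70, 65, 64, 66, 69, 74, 84, 100, 117, 135, 150, 161, 169, 171, 174, 176, 179, 182, 185, 186, 187, 190, 192, 191, 190, 191, 197, 201, 208, 212, 216, 219, 222, 221, 218]
S clip 30 [47, 47, 47, 47, 47, 47, 47, 47, 46, 45, 43, 41, 53, 82, 119, 158, 195, 225, 229, 229, 228, 228, 228, 228, 226, 222, 222, 223, 223, 224, 225, 216, 199, 179, 126, 71, 36, 38, 44, 46, 46]
S clip 34 [46, 46, 47, 47, 45, 45, 45, 45, 44, 43, 42, 41, 40, 49, 96, 140, 174, 201, 224, 231, 230, 230, 230, 230, 230, 228, 227, 226, 225, 221, 215, 206, 192, 160, 123, 86, 58, 40, 43, 45, 46]
S grip -6 [101, 100, 95, 90, 92, 94, 100, 110, 118, 119, 118, 116, 124, 121, 125, 142, 158, 159, 157, 156, 157, 158, 160, 160, 161, 167, 174, 184, 195, 206, 204, 195, 185, 172, 160, 155, 156, 157, 158, 158, 159]
S grip 6 [236, 235, 234, 234, 235, 235, 235, 234, 233, 230, 224, 203, 182, 167, 158, 149, 151, 153, 155, 157, 159, 160, 161, 161, 165, 170, 176, 187, 198, 204, 202, 199, 184, 171, 162, 162, 162, 160, 159, 157, 155]
```

View pics/t2.png

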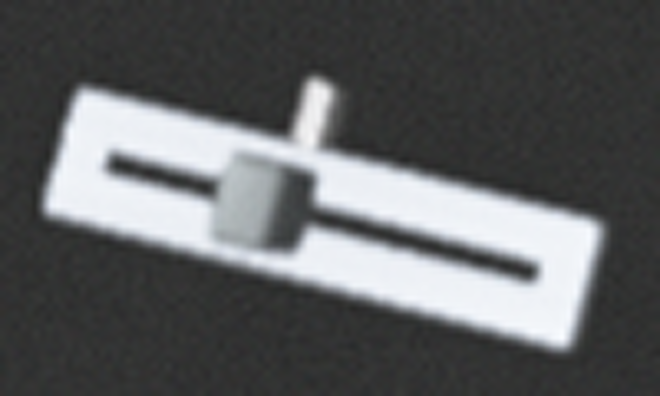

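The clear top view shows the grip at about (262,200) and the clip at (317,112). The grip may sit 1–2 mm too far towards +y. I'll check using base edges, which don't suffer from shading or bevels.

```bash
python3 - <<'E'
from h import *
T,S=load('top1.npz'),load('side1.npz')
c=np.array([512.9,299.7,0]);a=np.radians(-13.03);y=np.array([-np.sin(a),np.cos(a),0]);x=np.array([np.cos(a),np.sin(a),0])
def prof(C,xx,z,y0):
    v=[]
    for k in range(61):
        X=c+x*xx+[0,0,z]+y*(y0+k*.5); p=proj(C,X); v.append(cv2.getRectSubPix(C['img'],(1,1),(float(p[0]),float(p[1]))).mean())
    return np.array(v)
def edge(v,y0,rising,lo=None,hi=None):
    d=np.diff(v)*(1 if rising else -1); i=d.argmax(); w=slice(max(i-4,0),i+5); return round(y0+.5*((np.arange(60)[w]+.5)*d[w].clip(0)).sum()/d[w].clip(0).sum(),1)
for xx in(26,30,34): print('clip',xx,'S front base',edge(prof(S,xx,0,0),0,0),'S back top',edge(prof(S,xx,18,-15),-15,1),'T +y top',edge(prof(T,xx,18,0),0,0),'T -y top',edge(prof(T,xx,18,-15),-15,1))
for xx in(-10,-8,8,10): print('grip',xx,'S front base',edge(prof(S,xx,14,8),8,1),'S back top',edge(prof(S,xx,54,-15),-15,0),'T +y top',edge(prof(T,xx,54,8),8,1),'T -y base',edge(prof(T,xx,14,-20),-20,0))
for yy,z in((85,14),(-85,14)): print('track end',yy,'S',edge(prof(S,-16,14,yy-15),yy-15,yy<0),'T',edge(prof(T,-16,14,yy-15),yy-15,yy<0),'S base',edge(prof(S,-16,0,yy-15),yy-15,yy<0))
E
```

```text
clip 26 S front base 12.4 S back top 4.0 T +y top 15.2 T -y top 5.9
clip 30 S front base 12.9 S back top 4.3 T +y top 15.1 T -y top 6.5
clip 34 S front base 12.2 S back top 4.1 T +y top 15.2 T -y top 6.6
grip -10 S front base 17.4 S back top -8.7 T +y top 19.9 T -y base 5.0
grip -8 S front base 17.8 S back top -10.5 T +y top 21.5 T -y base 4.1
grip 8 S front base 15.9 S back top 2.3 T +y top 21.1 T -y base 4.8
grip 10 S front base 18.4 S back top 0.1 T +y top 20.6 T -y base 4.6
track end 85 S 90.7 T 84.7 S base 82.6
track end -85 S -86.6 T -85.9 S base -97.1
```

The corrected numbers put the clip at 10.6 and the grip at 11.0 along the track, so the two are level. Now I'll grasp the sander.

Call:
step_arm(increments=[[[-0.05, 0.3, 4], [0, 0, 0], 80], [[-0.05, 0.35, 8], [0, 0, 0], 70], [[-0.05, 0.35, 10], [0, 0, 0], 60], [[-0.05, 0.35, 10], [0, 0, 0], 40], [[-0.05, 0.35, 10], [0, 0, 0], 20], [[-0.05, 0.35, 10], [0, 0, 0], 10], [[-0.05, 0.35, 10], [0, 0, 0], 10], [[-0.05, 0.35, 10], [0, 0, 0], 10]], squeeze=60)

```text
time_s: 6.5
eef_pos: [552.5, 13.5, 21.2]
ee_rot: [-0.0, 1.0, 0.026, 0.001]
force: [-1.8, 3.0, 6.7]
grip_width: 0.25
grip_force: 59.8
```

```bash
python3 - <<'E'
from rig import ctrl
s=ctrl.sense(); print(s['time_s'],s['eef_pos'],s['force'],s['wrist_torque'],s['grip_width'],s['grip_force'])
E
```

```text
6.5 [552.45286464  13.50259451  21.16843534] [-1.84067032  2.96847469  6.71394757] [0.4740342  0.28010382 0.04927376] 0.25025804338599333 59.763357639312744
```

Call:
step_arm(increments=[[[0, 0, -3], [0, 0, 0], 10], [[0, 0, -8], [0, 0, 0], 10], [[0, 0, -13], [0, 0, 0], 10], [[0, 0, -13], [0, 0, 0], 10], [[0, 0, -13], [0, 0, 0], 10]])

```text
time_s: 7.12
eef_pos: [551.2, 13.3, 148.9]
ee_rot: [-0.0, 1.0, 0.026, -0.001]
force: [-0.6, -0.1, -2.6]
grip_width: 0.247
grip_force: 59.3
```

```bash
cat >> h.py <<'E'
def face(t=10.,az=6.45):
    t,a=np.radians([t,az]); return np.array([-np.sin(t)*np.cos(a),-np.sin(t)*np.sin(a),np.cos(t)])
E
python3 - <<'E'
from h import *; from rig import ctrl
s=ctrl.sense(); print(s['time_s'],s['eef_pos'],s['force'],s['wrist_torque'],s['grip_width'],s['grip_force'])
n=face(); go(s,np.array([548.7,-282.6,79])+n*60,R_tool(6.45,n))
E
```

```text
7.125 [551.24530479  13.25774979 148.90312265] [-0.55608157 -0.13880205 -2.61853257] [-0.03288227  0.00447983  0.03764709] 0.24685777625677713 59.339765310287476
cm [-2.84 29.6   1.08] deg [ 0.3 10.1 -3.4]
```

Call:
step_arm(increments=[[[-2.8, 29.6, 1.1], [0.3, 10.1, -3.4], 10], [[-2.8, 29.6, 1.1], [0.3, 10.1, -3.4], 10], [[-2.8, 29.6, 1.1], [0.3, 10.1, -3.4], 10], [[-2.8, 29.6, 1.1], [0.3, 10.1, -3.4], 10], [[-2.8, 29.6, 1.1], [0.3, 10.1, -3.4], 10], [[-2.8, 29.6, 1.1], [0.3, 10.1, -3.4], 10], [[-2.8, 29.6, 1.1], [0.3, 10.1, -3.4], 10], [[-2.8, 29.6, 1.1], [0.3, 10.1, -3.4], 10]])

```text
time_s: 8.12
eef_pos: [539.5, -282.5, 138.5]
ee_rot: [-0.005, 0.995, 0.056, 0.087]
force: [-0.9, 0.2, -3.1]
grip_width: 0.253
grip_force: 59.9
```

```bash
python3 - <<'E'
from h import *; from rig import ctrl
s=ctrl.sense(); print(s['time_s'],s['eef_pos'],s['force'],s['wrist_torque'])
n=face(); go(s,np.array([548.7,-282.6,79])+n*21.2,R_tool(6.45,n))
t=ctrl.capture('top');S=ctrl.capture('side');np.savez('top2.npz',**t);np.savez('side2.npz',**S)
M=np.zeros((400,800,3),np.uint8);M[:,:400]=cv2.resize(t['img'][160:260,440:540,::-1],(400,400),interpolation=2);M[:,400:]=cv2.resize(S['img'][80:170,290:380,::-1],(400,400),interpolation=2)
cv2.imwrite('pics/p.png',M)
E
```

```text
8.125 [ 539.48537602 -282.51753781  138.46178132] [-0.88776453  0.19321581 -3.10541031] [ 0.00159221  0.15907686 -0.02331417]
cm [-0.14  0.12  3.89] deg [-0.1 -0.1  0. ]
```

View pics/p.png

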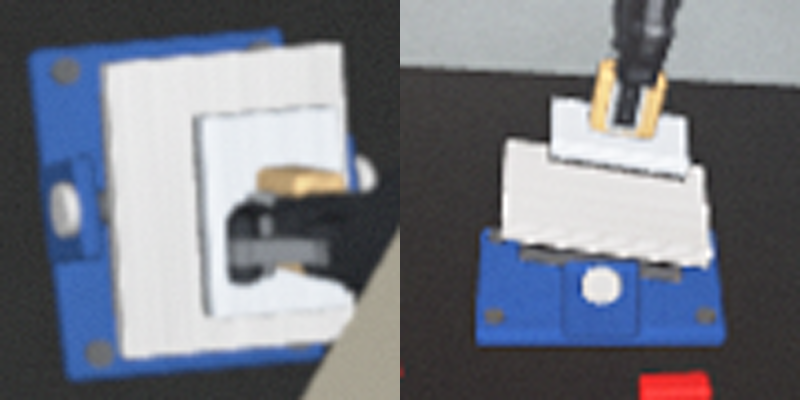

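The sander hovers parallel over the middle of the face: top crop (265,215) and side crop (620,140), with the sole and plate edges nearly parallel. Now I'll close in slowly.

Call:
step_arm(increments=[[[-0.1, 0.1, 1.5], [0, 0, 0], 10], [[-0.14, 0.1, 2.8], [0, 0, 0], 10], [[-0.14, 0.1, 3.2], [0, 0, 0], 10], [[-0.14, 0.1, 3.4], [0, 0, 0], 10], [[-0.14, 0.1, 3.4], [0, 0, 0], 10]])

```text
time_s: 8.85
eef_pos: [544.2, -284.4, 105.4]
ee_rot: [-0.005, 0.995, 0.056, 0.088]
force: [-0.5, 0.3, -1.2]
grip_width: 0.254
grip_force: 59.9
```

```bash
cat > st.py <<'E'
from h import *; from rig import ctrl
np.set_printoptions(precision=2,suppress=True)
s=ctrl.sense(); n=face(); q=s['ee_rot']; R0=Ro.from_quat([q[1],q[2],q[3],q[0]]).as_matrix()
d=s['eef_pos']-np.array([548.7,-282.6,79]); print(s['time_s'],'tool-frame off',R0.T@d,'F tool',R0.T@s['force'],'M tool',R0.T@s['wrist_torque'],'F.n',s['force']@n)
go(s,np.array([548.7,-282.6,79])+n*21.2,R_tool(6.45,n))
E
python3 st.py
```

```text
8.85 tool-frame off [  0.06   1.32 -26.82] F tool [-0.68 -0.32  1.08] M tool [ 0.06 -0.11  0.  ] F.n -1.0820831908110253
cm [-0.   -0.13  0.56] deg [ 0.  -0.1 -0. ]
```

Call:
step_arm(increments=[[[0, -0.1, 0.05], [0, 0, 0], 10], [[0, -0.1, 0.1], [0, 0, 0], 10], [[0, -0.1, 0.1], [0, 0, 0], 10]])

```text
time_s: 9.22
eef_pos: [544.2, -283.3, 104.4]
ee_rot: [-0.005, 0.995, 0.056, 0.088]
force: [0.1, 0.0, -2.2]
grip_width: 0.252
grip_force: 59.9
```

```bash
python3 st.py
```

```text
9.225 tool-frame off [ -0.01   0.22 -25.78] F tool [-0.29  0.01  2.14] M tool [ 0.04 -0.2   0.01] F.n -2.1445510827542638
cm [ 0.01 -0.02  0.46] deg [ 0.  -0.1 -0. ]
```

No contact yet, so I'll keep approaching.

Call:
step_arm(increments=[[[0, 0, 0.1], [0, 0, 0], 10], [[0, 0, 0.2], [0, 0, 0], 10], [[0, 0, 0.2], [0, 0, 0], 10], [[0, 0, 0.2], [0, 0, 0], 10]])

```text
time_s: 9.72
eef_pos: [544.6, -283.3, 102.3]
ee_rot: [-0.005, 0.995, 0.056, 0.088]
force: [-0.6, -0.1, -1.7]
grip_width: 0.255
grip_force: 59.9
```

```bash
python3 st.py
```

```text
9.725 tool-frame off [ -0.03   0.22 -23.7 ] F tool [-0.94  0.04  1.55] M tool [ 0.02 -0.19 -0.04] F.n -1.550228947393322
cm [ 0.01 -0.02  0.25] deg [ 0.  -0.1 -0. ]
```

Call:
step_arm(increments=[[[0, 0, 0.1], [0, 0, 0], 10], [[0, 0, 0.2], [0, 0, 0], 10], [[0, 0, 0.2], [0, 0, 0], 10], [[0, 0, 0.2], [0, 0, 0], 10]])

```text
time_s: 10.22
eef_pos: [545.0, -283.3, 100.6]
ee_rot: [-0.005, 0.995, 0.056, 0.088]
force: [-0.7, 1.6, 2.8]
grip_width: 0.253
grip_force: 60.5
```

```bash
python3 st.py
```

```text
10.225 tool-frame off [  0.09   0.3  -21.97] F tool [ 0.01 -1.62 -2.88] M tool [ 0.08 -0.36  0.03] F.n 2.8777273153109117
cm [-0.   -0.03  0.08] deg [ 0.  -0.1 -0. ]
```

Call:
step_arm(increments=[[[0, 0, 0.1], [0, 0, 0], 10], [[0, 0, 0.15], [0, 0, 0], 10], [[0, 0, 0.15], [0, 0, 0], 10], [[0, 0, 0.15], [0, 0, 0], 10]])

```text
time_s: 10.72
eef_pos: [545.3, -283.3, 99.3]
ee_rot: [-0.005, 0.995, 0.056, 0.088]
force: [-1.0, 1.1, 7.2]
grip_width: 0.251
grip_force: 61.0
```

```bash
python3 st.py
```

```text
10.725 tool-frame off [  0.15   0.32 -20.61] F tool [ 0.36 -1.19 -7.21] M tool [ 0.28 -0.51 -0.  ] F.n 7.206376918876248
cm [-0.01 -0.03 -0.06] deg [ 0.  -0.1 -0. ]
```

```bash
cat > avg.py <<'E'
from h import *; from rig import ctrl
np.set_printoptions(precision=2,suppress=True)
A=[]
for i in range(6):
    s=ctrl.sense(); q=s['ee_rot']; R=Ro.from_quat([q[1],q[2],q[3],q[0]]).as_matrix(); A.append(np.r_[R.T@s['force'],R.T@s['wrist_torque']]); c=ctrl.capture('side')
A=np.array(A); print(s['time_s'],A.mean(0),A.std(0)); np.savez('last.npz',**c)
E
python3 avg.py; python3 - <<'E'
from h import *
np.set_printoptions(precision=2,suppress=True)
S,L=load('side2.npz'),load('last.npz'); S0=load('side0.npz')
a=np.radians(6.45); u=np.array([np.cos(a),np.sin(a),0]); nv=np.array([-np.sin(a),np.cos(a),0])
def slope(C,p0,p1,P,sgn,half=3):
    """sub-pixel edge between p0,p1 (max vertical gradient, sign sgn), line -> vertical plane through P, pitch in deg"""
    g=C['img'].astype(float).mean(2); pts=[]
    for x in range(int(np.ceil(p0[0]+2)),int(p1[0]-1)):
        y=p0[1]+(p1[1]-p0[1])*(x-p0[0])/(p1[0]-p0[0]); r=np.arange(int(round(y))-half,int(round(y))+half+1)
        d=(np.diff(g[r,x])*sgn).clip(0); pts.append((x,((r[:-1]+.5)*d).sum()/d.sum()))
    v=cv2.fitLine(np.array(pts,np.float32),cv2.DIST_HUBER,0,.01,.01).ravel(); W=[]
    for t in(-15,15):
        o,d=ray(C,v[2:]+v[:2]*t); W.append(o+d*(((P-o)@nv)/(d@nv)))
    w=W[1]-W[0]; w*=np.sign(w@u); return round(np.degrees(np.arctan2(w[2],w@u)),2),np.mean(W,0)
n=face(); sole=np.array([539.5,-282.5,138.5])-n*21.2
print('hover sole',slope(S,(324.2,115.3),(354.3,120),sole+nv*30,-1))
fc=np.array([548.7,-282.6,80])
for C in(S0,S): print('plate far',slope(C,(313.,110.7),(357.6,117.2),fc-nv*55,1) if C is S0 else '', 'near low',slope(C,(312.4,133.3),(360,140.1),fc+nv*55,-1))
t=L['img'][80:170,290:380,::-1]; cv2.imwrite('pics/q.png',cv2.resize(t,(600,600),interpolation=2))
E
```

```text
10.975 [-0.09 -1.51 -6.39  0.31 -0.51  0.03] [0.39 0.48 0.6  0.02 0.04 0.03]
hover sole (np.float64(9.9), array([ 536.88, -252.61,  123.3 ]))
plate far (np.float64(9.79), array([ 553.42, -337.42,   82.13])) near low (np.float64(9.56), array([ 542.14, -227.99,   71.32]))
plate far  near low (np.float64(9.52), array([ 549.73, -227.13,   72.39]))
```

View pics/q.png

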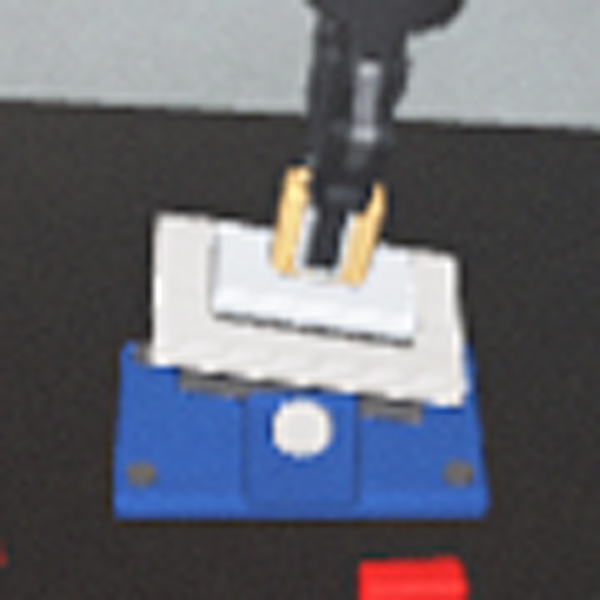

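The sander lies on the face. By camera its tilt is 9.9° and the plate's is about 9.6°. The moment shows the downslope edge carrying the load, so I'll trim the tilt slightly.

Call:
step_arm(increments=[[[0, -0.03, 0], [0, -0.5, 0], 10], [[0, -0.03, 0], [0, -0.5, 0], 10], [[0, -0.03, 0], [0, -0.5, 0], 10]])

```text
time_s: 11.4
eef_pos: [545.2, -283.3, 99.3]
ee_rot: [-0.004, 0.995, 0.056, 0.084]
force: [-3.8, -0.2, 5.6]
grip_width: 0.246
grip_force: 61.1
```

```bash
python3 st.py; python3 avg.py
```

```text
11.4 tool-frame off [ -0.09   0.33 -20.65] F tool [-2.75 -0.26 -6.17] M tool [ 0.22 -0.16  0.03] F.n 6.187981801627725
cm [-0.   -0.03 -0.05] deg [ 0.1  0.4 -0. ]
11.65 [-2.39 -0.38 -5.87  0.17 -0.21 -0.02] [0.61 0.38 0.29 0.03 0.04 0.03]
```

Call:
step_arm(increments=[[[0, 0, 0.04], [0, 0.25, 0], 10], [[0, 0, 0.08], [0, 0.25, 0], 10], [[0, 0, 0.08], [0, 0.25, 0], 10], [[0, 0, 0.08], [0, 0.25, 0], 10]])

```text
time_s: 12.2
eef_pos: [545.3, -283.3, 98.7]
ee_rot: [-0.004, 0.995, 0.056, 0.086]
force: [-4.4, 0.5, 7.0]
grip_width: 0.251
grip_force: 61.2
```

```bash
python3 st.py; python3 avg.py
```

```text
12.2 tool-frame off [  0.03   0.34 -20.04] F tool [-3.01 -1.   -7.66] M tool [ 0.3  -0.42 -0.03] F.n 7.660685496648411
cm [-0.01 -0.03 -0.12] deg [ 0.1  0.1 -0. ]
12.45 [-2.04 -0.39 -7.65  0.26 -0.48 -0.01] [0.58 0.55 0.17 0.04 0.03 0.02]
```

```bash
python3 -c "
from rig import ctrl
print(ctrl.finish_job())"
```

```text
the job is handed in; nothing more can be done
None
```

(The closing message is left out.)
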